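# Drop the expired bottle into the lever-lid disposal bin

### The arm

A 6-joint arm with a two-finger parallel gripper is mounted at the origin on the work surface. World frame = base frame: x ahead of the robot, y to its left, z up, the work surface at z = 0. Lengths are in mm, angles in degrees, forces in N, time in s.
With the tool pointing down it reaches from about 325 to 925 mm from the base axis. Payload 3.1 kg.
Tool frame: the origin (TCP) lies at the very end of the fingers, on their centre line; the grasp point (between the pads) lies grasp_offset behind it (grasp_offset is the distance from the TCP to the grasp point, in mm); z points along the fingers, x is the direction in which the jaws open and shut, and the axes are right-handed (so a half turn about z gives the same grasp; the last joint's range is limited). The gripper opens to 85 mm and grips with 20 to 120 N. Pads are 22 mm wide; open, the fingers measure 114 mm over their backs; the gripper's body (76 mm by 85 mm) begins 54 mm behind the grasp point. The pads swing forward as they close: fully open they stand 13 mm farther back than shut.
Start: joints at [67.082, 12.427, 92.441, -0, 75.132, -6.429], TCP at [177.383, 599.312, 231.3] pointing down, gripper open.
Joint ranges: [-157.48, 157.48], [-44.54, 120.13], [17.64, 146.25], [-64.5, 244.5], [7.68, 150.69], [-147.95, 147.95]. Speed limits (degrees/s): [159.86, 159.86, 180, 180, 180, 180].

### API

Orientations are given as [roll, pitch, yaw] about the fixed x, y, z axes, in that order (R = Rz(yaw) Ry(pitch) Rx(roll)).
In Python, from station import * gives the robot as it stands. Calls block until the motion is done:
- goto(position, orientation): joint-space move of the TCP to a pose.
- move_l(position, attitude=None, speed=150): straight line of the TCP; attitude=None keeps the orientation; speed is the mean speed in mm/s.
- move_j(angles): joint-space move.
- grip(opening, squeeze=None): finger opening in mm; squeeze is the grip in N (None keeps the last); returns when the fingers have stopped.
- wait(seconds).
- solve_ik(position, orientation): joint angles nearest the present ones, or None.
- get_obs(): the state.
- get_image(name): name is "scene" or "top" or "wrist"; returns the picture (400x640x3 uint8, red, green, blue); there is no depth.
- get_calibration(name): a dict with "fx", "fy", "cx", "cy" (pixels), "R" (3x3) and "t" (3): a world point X has camera coordinates R X + t; the wrist camera has in their place "mount" (4x4, takes a point from camera to tool coordinates, whose origin is the TCP and whose axes are the tool frame's). Camera axes: x right, y down, z forward; pixel columns grow to the right and rows downward; lengths in mm; the calibration is good to about 2 mm. A picture is of the moment at which its call begins: read the wrist's pose just before it. get_calibration takes no time and is no camera call.
A pose or a line that the arm cannot do raises Unreachable and nothing moves.
- sign_off(): hands the job in, once; it reports no verdict.
Trained networks look in the newest picture that a camera, given by its name, has taken for a name from the list of things; names that differ only in an ending like _2 or _b are one class to them, and where a whole thing is asked for, a point or a joint stands for the part that bears it (a point fixed in the world has none). Each returns a list of dicts, best first, with "score" (0 to 1); they miss things now and then, are a little off and sometimes report something else, mostly with a low value. They report only what shows in the picture. A call takes as long as a camera call. They do not tell look-alikes from the thing itself.
- spot_in(name, camera): "extent" ([centre column, centre row, width, height] in pixels, round what is visible of it).
- regions_of(name, camera): "region" (400x640 bool, what is visible of it) and "extent" ([centre column, centre row, width, height] in pixels, round what is visible of it).
The state is a dict: "t": time; "joint_pos": joint angles; "qvel": joint speeds; "effort": joint torques, N m; "tcp_pos": TCP position; "ee_rot": TCP orientation; "wrist_force": force on the tool from outside, world axes, zero at the start; "moment": the same for the moment, N m; "grip_width": finger opening in mm.
Only numpy, scipy, OpenCV 4.12 (cv2) and the standard library are available. Lean on these libraries where they do the work, as an engineer would, in place of code of your own. Each camera call takes 0.05 s, during which the arm holds its last target.

### The job

The red-capped bottle has expired: lay it on its side across the loading chute of the disposal bin and let go, so that it lies against the closed lid. Then press the yellow lever at the front of the bin all the way down and hold the lid raised until the bottle has rolled inside, and ease the lever back up slowly so that the lid shuts without slamming. Leave the blue-capped bottle, the steel cup and the hand-gel bottle where they are.

Things in the scene. Friction and masses are not known exactly. Their poses are not given: they have to be found in the camera images.
- red_bottle: white plastic bottle with a red cap and band, lying on its side on a steel rest. Body: cylinder 44 mm in diameter, 95 mm long; then the cap, 28 mm in diameter, 20 mm long; 60 to 130 g. Origin on its axis at mid-length of the body, 26 mm above the table at the start; x runs along the axis towards the cap. Once on the chute it rolls freely.
- rest_a: steel plate under the red-capped bottle, 130 x 62 x 4 mm, fixed to the table, origin at the centre of its underside; two low ridges along x (tops 9.5 mm above the table, 15 to 22 mm either side of the middle) stop the bottle rolling
- blue_bottle: white plastic bottle with a blue cap and band, lying on its side on a steel rest. Body: cylinder 44 mm in diameter, 95 mm long; then the cap, 28 mm in diameter, 20 mm long; 60 to 130 g. Origin on its axis at mid-length of the body, 26 mm above the table at the start; x runs along the axis towards the cap. Must stay there. The two bottles may change places.
- rest_b: steel plate under the blue-capped bottle, 130 x 62 x 4 mm, fixed to the table, origin at the centre of its underside; two low ridges along x (tops 9.5 mm above the table, 15 to 22 mm either side of the middle) stop the bottle rolling
- bin: white bench-top disposal bin with a red lid, fixed to the table, 200 (x) x 180 (y) x 160 mm (z), walls 5 mm, inner floor 6 mm above the table. Origin at the centre of its underside; x points away from the robot (turned at most 0.3 rad), the lever sticks out of its -x face, the chute out of its -y side
- chute_top (a point): middle of the upper end of the loading chute, on its surface: bin frame (0, -228, 124) mm. From here the surface slopes down at 10 degrees along +y to the bin's wall (y = -90, z = 100 mm). It is two steel runners, 24 to 60 mm either side of x = 0; the gap between is open for fingers. A bar closes the upper end (top at z = 147 mm); side guards at x = +-82 mm rise 22 mm above the surface
- chute_rest (a point): where the middle of the bottle's body comes to rest on the chute against the closed lid, with its axis along the bin's x: bin frame (0, -120, 127.6) mm. Let go 20 to 60 mm up the slope from here, the bottle rolls down by itself against the lid; when the lid is raised it rolls on into the bin
- lever_pad (a point): centre of the top face of the yellow lever pad (50 mm along the lever, 60 mm wide, 10 mm thick), 111 mm above the table with the lid shut. Pressed fully, the pad drops about 33 mm to a stop; this takes about 7 N. The lid follows the lever. It does not stay down: let go suddenly, the lid falls and slams
- lever: the lever with its yellow pad; swings about a level hinge along the bin's y. Origin on the hinge, at (-100, 30, 105) mm in the bin frame, 85 mm behind the pad's centre; axes as the bin's when the lid is shut
- lid (a joint): angle of the lid (rad): 0 shut, 0.6 fully raised, 1.5 times the lever's angle. Hinged along the bin's +y wall; its edge across the foot of the chute rises about 100 mm, its top then about 265 mm above the table. A tool rising from the pressed lever at 20 to 50 mm/s lowers it gently; falling at over 2.5 rad/s through its last 0.3 rad (pad rising at over 140 mm/s) is a slam
- cup: open steel cup, 64 mm across, 55 mm tall, standing between the bottles and the bin; origin at the centre of its underside. Bystander, leave alone.
- pump_bottle: upright hand-gel bottle with a white cap and a green band, 66 mm across, 150 mm tall, to the left of the bin; origin at the centre of its underside. Bystander, leave alone.
Things that resemble listed ones, but are neither listed nor needed, are in the scene too. What is shaped like the red_bottle but black, pink or purple is not meant.

How it is judged:
By the outcome, as a careful person would: the job done as asked, in the order asked, and still so for the second after the job is handed in, with the robot touching nothing.
It also fails if it takes over 48 s, if anything falls off the work surface, if the arm or the gripper's body presses on something with over 40 N, if the wrist force passes 120 N, or if a joint passes its speed limit or range.

## Working session

There is one attempt and no reset: what is moved stays moved. The work goes in short steps, each a Python script; the robot and the scene stay as the last script left them, time stands still between calls to the robot, and variables do not carry over. Pictures are saved under pics/ and viewed, and the job is handed in when it is done.

```bash
ls; mkdir -p pics; python3 - <<'E'
from station import *
import cv2
o=get_obs();print({k:o[k] for k in('t','tcp_pos','ee_rot','grip_width','wrist_force')})
print([k for k in dir() if k.startswith('grasp')])
try: print(grasp_offset)
except Exception as e: print(e)
for n in("scene","top"):
    im=get_image(n);cv2.imwrite(f"pics/{n}0.png",im[:,:,::-1])
    c=get_calibration(n);print(n,c)
    for k in("red_bottle","bin","lever_pad","cup","pump_bottle","lever"):
        print(k,[(round(d['score'],2),[round(float(x)) for x in d['extent']]) for d in spot_in(k,n)])
print(get_calibration("wrist"))
E
```

```text
pics
{'t': 0.0, 'tcp_pos': array([177.04616123, 598.55594197, 229.97329168]), 'ee_rot': array([-1.79984962e+02,  1.34862440e-01,  7.35111707e+01]), 'grip_width': 85.3446824340407, 'wrist_force': array([-0.1582209 ,  0.37704934, -0.30788469])}
['grasp_offset']
18.700000000000003
scene {'fx': 420.6917132282809, 'fy': 420.6917132282809, 'cx': 320.550179080239, 'cy': 205.74088804160365, 'R': array([[ 0.15260269,  0.98828561, -0.00199177],
       [ 0.78055445, -0.12176226, -0.61311393],
       [-0.6061742 ,  0.09200815, -0.78999199]]), 't': array([ -28.21547313, -294.14730963, 1444.61598229])}
red_bottle [(0.96, [207, 180, 29, 36]), (0.91, [347, 191, 22, 37]), (0.84, [140, 232, 40, 32]), (0.82, [195, 227, 21, 39])]
bin [(0.85, [365, 261, 167, 133]), (0.37, [281, 220, 26, 26])]
lever_pad [(0.75, [280, 220, 22, 26]), (0.74, [389, 203, 30, 19])]
cup [(0.72, [280, 219, 21, 26])]
pump_bottle [(0.93, [489, 213, 36, 47])]
lever [(0.85, [390, 204, 24, 21]), (0.55, [207, 292, 35, 48]), (0.23, [197, 227, 22, 37])]
top {'fx': 467.74912126992916, 'fy': 467.74912126992916, 'cx': 314.05591540731837, 'c
[... 383 characters left out ...]
54, 124, 112]), (0.69, [247, 193, 20, 39])]
lever_pad [(0.83, [248, 191, 21, 36])]
cup [(0.6, [342, 222, 21, 19])]
pump_bottle [(0.9, [165, 185, 29, 22]), (0.39, [404, 165, 30, 34])]
lever [(0.73, [248, 192, 22, 35]), (0.32, [285, 156, 118, 108])]
{'fx': 343.6426264680844, 'fy': 343.6426264680844, 'cx': 320.6386601570501, 'cy': 197.09477776793213, 'mount': array([[ 9.99998640e-01,  1.58194704e-03, -4.66977952e-04,
        -1.08238989e-01],
       [-1.34546844e-03,  9.46109343e-01,  3.23844563e-01,
        -8.43920221e+01],
       [ 9.54117152e-04, -3.23843494e-01,  9.46110184e-01,
        -1.42296813e+02],
       [ 0.00000000e+00,  0.00000000e+00,  0.00000000e+00,
         1.00000000e+00]])}
```

View pics/scene0.png

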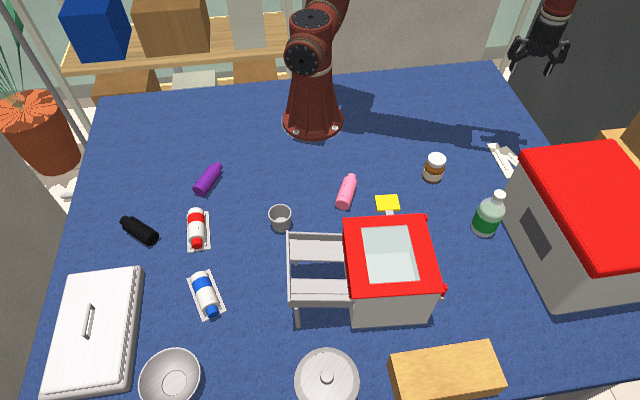

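View pics/top0.png

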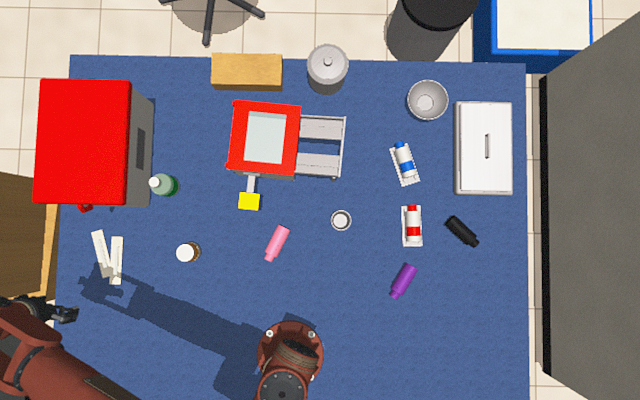

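```bash
cat > h.py <<'E'
import numpy as np, cv2
from scipy.spatial.transform import Rotation as Ro
from station import *
def ray(cal,uv,R=None,t=None):
    d=np.array([(uv[0]-cal['cx'])/cal['fx'],(uv[1]-cal['cy'])/cal['fy'],1.])
    if 'mount' in cal: return t, R@d   # t=cam origin, R cam->world
    return -cal['R'].T@cal['t'], cal['R'].T@d
def atz(cal,uv,z,R=None,t=None):
    o,d=ray(cal,uv,R,t); return o+d*(z-o[2])/d[2]
def wristcam(o):
    T=np.eye(4);T[:3,:3]=Ro.from_euler('xyz',o['ee_rot'],degrees=True).as_matrix();T[:3,3]=o['tcp_pos']
    T=T@get_calibration('wrist')['mount']
    return T[:3,:3],T[:3,3]
def proj(cal,X,R=None,t=None):
    X=np.atleast_2d(X)
    c=(X-t)@R if 'mount' in cal else X@cal['R'].T+cal['t']
    return np.c_[c[:,0]/c[:,2]*cal['fx']+cal['cx'],c[:,1]/c[:,2]*cal['fy']+cal['cy']]
E
python3 - <<'E'
from h import *
c=get_calibration('top')
for n,uv,z in[('red cap',(413,209),26),('red tail',(412,241),26),('pad',(249,201),111),('bar1',(345,117),147),('bar2',(340,180),147),('cup',(342,220),55),('blue cap',(400,146),26),('blue tail',(408,178),26),('purp',(404,281),20),('pink',(277,243),20)]:
    print(n,atz(c,uv,z).round())
cs=get_calibration('scene')
print('scene red',atz(cs,(196,243),26).round(),atz(cs,(197,212),26).round(), 'pad',atz(cs,(388,203),111).round())
im=cv2.imread('pics/top0.png'); a=cv2.resize(im[90:260,200:450],None,fx=3.2,fy=3.2,interpolation=cv2.INTER_CUBIC)
cv2.imwrite('pics/topz.png',a)
E
```

```text
red cap [ 460. -380.   26.]
red tail [ 360. -378.   26.]
pad [469. 125. 111.]
bar1 [ 720. -154.  147.]
bar2 [ 534. -142.  147.]
cup [ 420. -156.   55.]
blue cap [ 660. -338.   26.]
blue tail [ 558. -364.   26.]
purp [ 235. -354.   20.]
pink [345.  46.  20.]
scene red [ 464. -375.   26.] [ 361. -375.   26.] pad [475. 131. 111.]
```

View pics/topz.png

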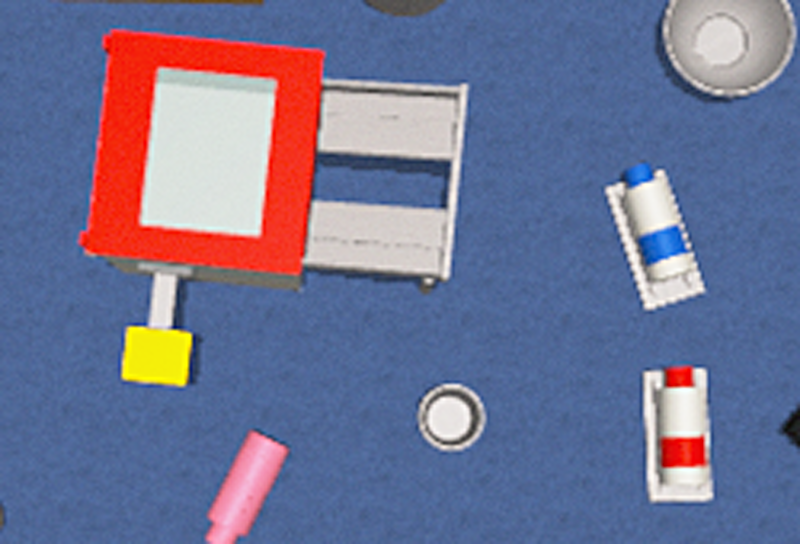

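```bash
python3 - <<'E'
from h import *
import pickle
goto([540,40,380],[180,0,90]); 
o=get_obs();im=get_image('wrist');cv2.imwrite('pics/w1.png',im[:,:,::-1]);pickle.dump((o['tcp_pos'],o['ee_rot']),open('w1.pkl','wb'))
print(o['t'],o['tcp_pos'],o['ee_rot'],o['joint_pos'])
goto([395,-378,230],[180,0,90])
o=get_obs();im=get_image('wrist');cv2.imwrite('pics/w2.png',im[:,:,::-1]);pickle.dump((o['tcp_pos'],o['ee_rot']),open('w2.pkl','wb'))
print(o['t'],o['tcp_pos'],o['ee_rot'],o['joint_pos'])
r=regions_of('red_bottle','wrist')
print([(d['score'],d['extent']) for d in r])
pickle.dump(r,open('w2r.pkl','wb'))
E
```

```text
3.125 [539.89298924  40.71684823 379.73267716] [-1.79974732e+02 -1.67290128e-02  9.00615826e+01] [-3.12425378e+00 -2.56914530e+00  9.28579685e+01  1.52990590e-02
  8.97373355e+01 -9.31859137e+01]
4.8833 [ 395.87800514 -377.57296457  230.59513955] [1.79941825e+02 2.96786990e-02 9.00674232e+01] [-5.10106463e+01  2.93261520e+00  1.03118758e+02  2.77021516e-02
  7.38889894e+01 -1.41085758e+02]
[(0.8, [320.8, 182.8, 47.2, 113.3]), (0.67, [167.8, 158.7, 117.3, 98.7]), (0.62, [339.4, 29.4, 75.1, 58.8])]
```

View pics/w1.png

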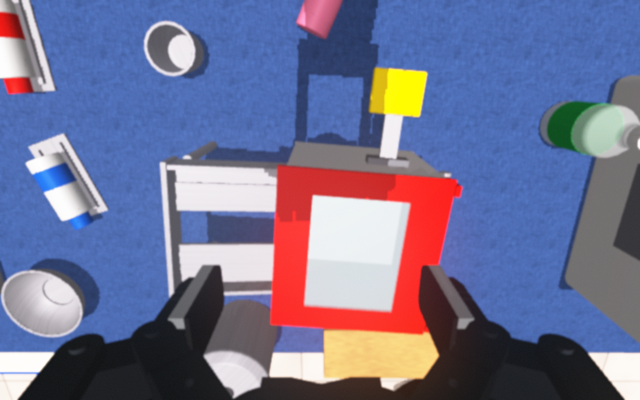

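View pics/w2.png

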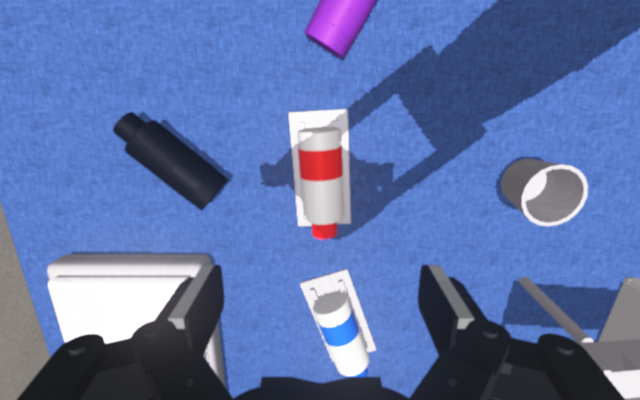

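```bash
python3 - <<'E'
from h import *
import pickle
from scipy.optimize import minimize
c=get_calibration('wrist')
p,e=pickle.load(open('w2.pkl','rb'));R,t=wristcam(dict(tcp_pos=p,ee_rot=e))
r=pickle.load(open('w2r.pkl','rb'))[0]['region']
a=np.linspace(0,2*np.pi,48)
def mask(q,s=4):
    x,y,w=q;w=np.radians(w);u=np.array([np.cos(w),np.sin(w),0]);v=np.array([-u[1],u[0],0]);z=np.array([0,0,1.])
    m=np.zeros((400,640),np.uint8)
    for x0,x1,rad in((-47.5,47.5,22),(47.5,67.5,14)):
        P=np.array([[x,y,26]+u*xx+rad*(np.cos(k)*v+np.sin(k)*z) for xx in(x0,x1) for k in a])
        h=cv2.convexHull(proj(c,P,R,t).astype(np.float32))
        cv2.fillConvexPoly(m,np.round(h*16).astype(np.int32),1,cv2.LINE_8,4)
    return m.astype(bool)
f=lambda q:-(mask(q)&r).sum()/(mask(q)|r).sum()
s=minimize(f,[407,-379,0],method='Nelder-Mead',options=dict(initial_simplex=[[400,-379,0],[412,-379,1],[400,-372,-2],[404,-382,4]],xatol=.05))
print(s.x,s.fun)
im=cv2.imread('pics/w2.png');k=cv2.findContours(mask(s.x).astype(np.uint8),0,1)[0];cv2.drawContours(im,k,-1,(0,255,0),1)
cv2.imwrite('pics/w2o.png',cv2.resize(im[90:260,240:400],None,fx=3.5,fy=3.5))
im=cv2.imread('pics/w1.png')
cv2.imwrite('pics/w1z.png',cv2.resize(im[60:335,155:475],None,fx=2.1,fy=2.1,interpolation=cv2.INTER_CUBIC))
E
```

```text
[ 405.75318179 -377.59137919    3.12714205] -0.9470806910124645
```

View pics/w2o.png

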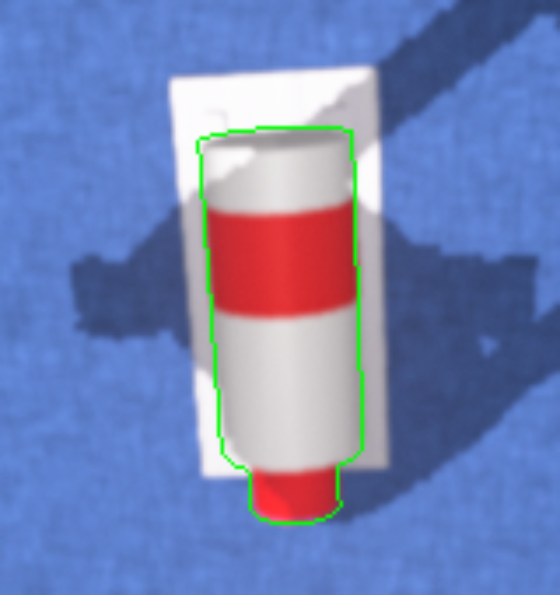

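View pics/w1z.png

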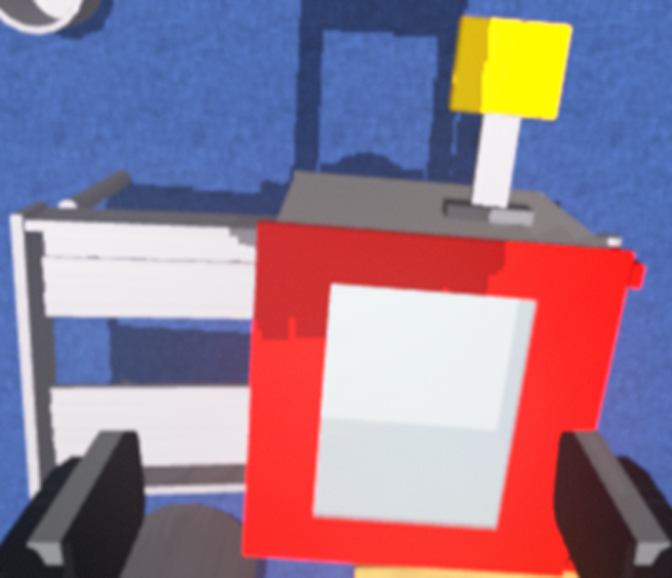

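```bash
python3 - <<'E'
from h import *
import pickle
from scipy.optimize import least_squares
c=get_calibration('wrist')
p,e=pickle.load(open('w1.pkl','rb'));R,t=wristcam(dict(tcp_pos=p,ee_rot=e))
Z=lambda u,v:(np.array([u,v])/2.1+[155,60])
pad=[(Z(461,16),(-210,0,111)),(Z(572,25),(-210,60,111)),(Z(556,119),(-160,60,111)),(Z(450,110),(-160,0,111))]
run=[(Z(60,318),-215,-24),(Z(245,320),-100,-24),(Z(55,385),-215,24),(Z(245,384),-100,24)]
def B(q,X):
    w=np.radians(q[2]);M=np.array([[np.cos(w),-np.sin(w),0],[np.sin(w),np.cos(w),0],[0,0,1]])
    return np.atleast_2d(X)@M.T+[q[0],q[1],0]
def inv(q,P):
    return B([0,0,-q[2]],P-np.array([q[0],q[1],0]))[0]
def f(q):
    r=[]
    for uv,X in pad: r+=list(inv(q,atz(c,uv,X[2],R,t))[:2]-np.array(X[:2]))
    for uv,y,x in run:
        r.append(inv(q,atz(c,uv,124-(y+228)*24/138,R,t))[0]-x)
    return r
s=least_squares(f,[651,82,-4]);print(s.x,np.round(s.fun,1))
q=s.x
def draw(im,pr,path,crop,k):
    def pl(P): 
        cv2.polylines(im,[np.round(pr(B(q,P))).astype(np.int32)],True,(0,255,0),1)
    pl([X for _,X in pad])
    for sg in(-1,1): pl([(sg*24,-228,124),(sg*60,-228,124),(sg*60,-90,100),(sg*24,-90,100)])
    pl([(-82,-228,147),(82,-228,147)])
    pl([(-100,-90,160),(100,-90,160),(100,90,160),(-100,90,160)])
    y0,y1,x0,x1=crop;cv2.imwrite(path,cv2.resize(im[y0:y1,x0:x1],None,fx=k,fy=k))
draw(cv2.imread('pics/w1.png'),lambda P:proj(c,P,R,t),'pics/w1o.png',(60,335,155,475),2.1)
ct=get_calibration('top')
draw(cv2.imread('pics/top0.png'),lambda P:proj(ct,P),'pics/topo.png',(90,220,215,365),4)
for n,X in(('pad',(-185,30,111)),('rest',(0,-120,127.6)),('rel',(0,-158,134.3))):print(n,B(q,X))
pickle.dump(q,open('bin.pkl','wb'))
E
```

```text
[651.29164327  84.14321251  -4.57824164] [ 0.6 -0.   0.2 -0.2 -0.4 -0.1 -0.4  0.4  1.6  1.9 -1.7 -1.8]
pad [[469.27654131 128.81426193 111.        ]]
rest [[641.71319686 -35.47389899 127.6       ]]
rel [[638.68002217 -73.35265097 134.3       ]]
```

View pics/w1o.png

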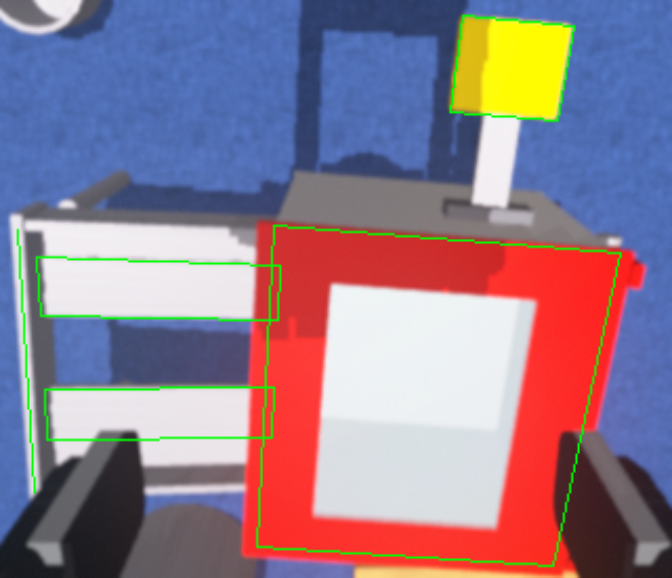

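View pics/topo.png

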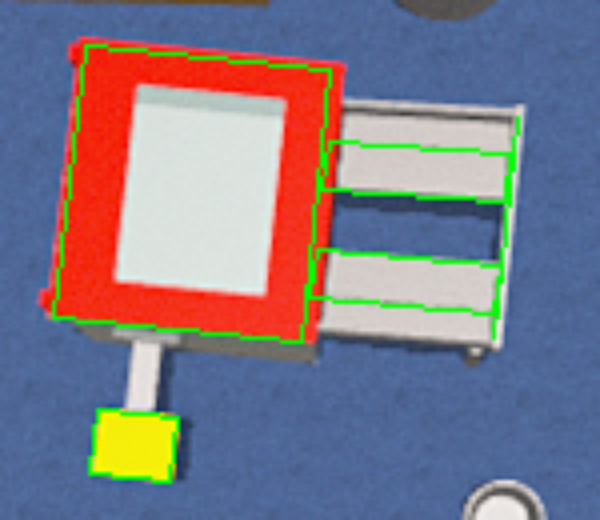

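```bash
python3 - <<'E'
from h import *
x,y,w=405.8,-377.6,-86.9
goto([x,y,110],[180,0,w])
o=get_obs();print(o['t'],o['tcp_pos'],o['ee_rot'],o['joint_pos'])
move_l([x,y,7],speed=100)
o=get_obs();print(o['tcp_pos'],o['wrist_force'])
grip(30,40)
o=get_obs();print(o['t'],o['grip_width'],o['tcp_pos'],o['wrist_force'])
im=get_image('wrist');cv2.imwrite('pics/w3.png',im[:,:,::-1])
E
```

```text
7.6 [ 405.90898832 -377.65419232  110.14033598] [-1.79990555e+02 -1.29521848e-02 -8.68844457e+01] [-5.01881276e+01  1.17278521e+01  1.07358713e+02 -1.90811486e-04
  6.08974052e+01  3.66964098e+01]
[ 406.36485471 -378.24867331    7.76842498] [ 0.00570508 -0.04386446 -0.30883944]
9.25 42.772566594581434 [ 406.17017881 -378.025623      7.69345971] [-0.65577825  0.88881966  4.94296979]
```

View pics/w3.png

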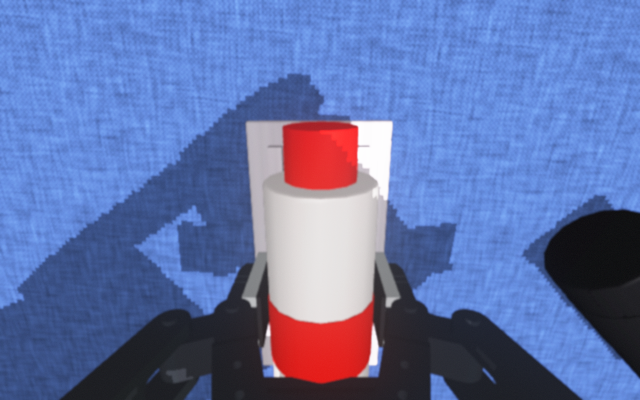

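The bottle sits square between both pads (column ~320, cap pointing up the image at row 155). Lifting it and carrying it above the chute.

```bash
python3 - <<'E'
from h import *
import pickle
q=pickle.load(open('bin.pkl','rb'));w=np.radians(q[2])
b=lambda x,y:[q[0]+x*np.cos(w)-y*np.sin(w),q[1]+x*np.sin(w)+y*np.cos(w)]
move_l([406,-378,120],speed=200)
o=get_obs();print(o['t'],o['grip_width'],o['wrist_force'])
P=b(0,-155)
goto([*P,240],[180,0,-90+q[2]])
o=get_obs();print(o['t'],o['tcp_pos'],o['ee_rot'],o['grip_width'],o['wrist_force'])
im=get_image('wrist');cv2.imwrite('pics/w4.png',im[:,:,::-1])
im=get_image('scene');cv2.imwrite('pics/s4.png',cv2.resize(im[130:330,230:470,::-1],None,fx=3,fy=3))
E
```

```text
10.0167 43.16603899603579 [-0.84225309 -0.87073916 -2.43416274]
11.5167 [638.14118247 -71.37033163 238.89076004] [ 1.79886744e+02 -2.22718484e-02 -9.46408856e+01] 42.932370458948554 [ 0.06562979 -0.65006839 -1.09930474]
```

View pics/w4.png

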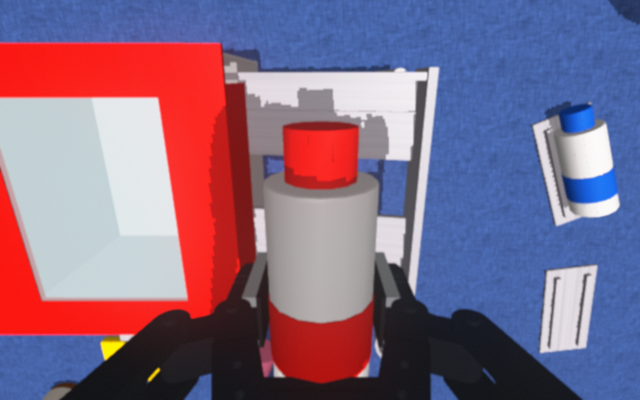

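View pics/s4.png

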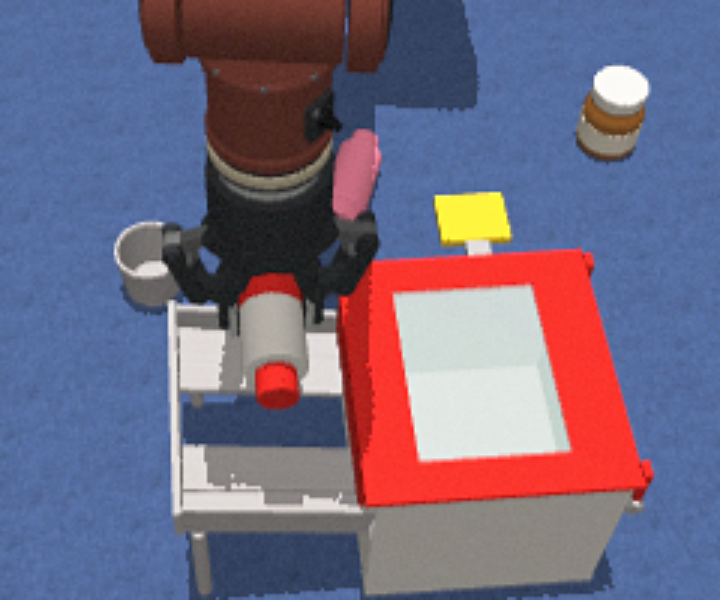

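```bash
python3 - <<'E'
from h import *
import pickle
q=pickle.load(open('bin.pkl','rb'));w=np.radians(q[2])
b=lambda x,y:[q[0]+x*np.cos(w)-y*np.sin(w),q[1]+x*np.sin(w)+y*np.cos(w)]
P=b(0,-157);A=[180,0,-90+q[2]]
move_l([*P,128],A,speed=130)
f0=get_obs()['wrist_force'];print(f0)
for z in(123,120,118,116.5):
    move_l([*P,z],speed=30);o=get_obs();print(z,o['t'],o['tcp_pos'],o['wrist_force'])
    if abs(o['wrist_force'][2]-f0[2])>4: break
im=get_image('scene');cv2.imwrite('pics/s5.png',cv2.resize(im[130:330,230:470,::-1],None,fx=3,fy=3))
E
```

```text
[-0.28065565 -0.86379222 -1.56686838]
123 12.9417 [638.77774429 -72.33849223 123.15433874] [-0.29214871  0.29784043 -1.26174059]
120 13.1917 [638.49020753 -72.28737582 119.67066043] [ 0.13652391 -0.41049179 -1.93800334]
118 13.4417 [638.59521935 -72.30252029 117.75674034] [ 0.67240175 -0.70696698 -0.53850771]
116.5 13.6917 [638.62973017 -72.33395772 116.32099513] [ 0.36953868 -0.01119888 -0.32908524]
```

View pics/s5.png

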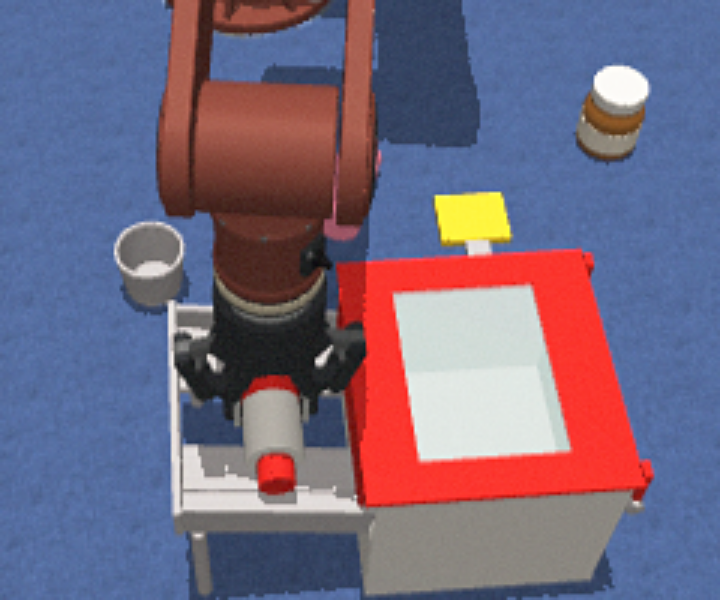

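```bash
python3 - <<'E'
from h import *
o=get_obs();p=o['tcp_pos']
grip(66)
print(get_obs()['wrist_force'],get_obs()['grip_width'])
move_l([p[0],p[1],150],speed=60)
print(get_obs()['wrist_force'])
move_l([p[0],p[1],240],speed=150)
o=get_obs();print(o['t'],o['wrist_force'])
im=get_image('scene');cv2.imwrite('pics/s6.png',cv2.resize(im[130:330,230:470,::-1],None,fx=3,fy=3))
im=get_image('wrist');cv2.imwrite('pics/w6.png',im[:,:,::-1])
E
```

```text
[-0.37683401  0.45493162  0.99192413] 65.80601713013809
[0.77867839 0.0148614  0.00207913]
15.55 [ 0.36569866  0.49358291 -0.85125989]
```

View pics/s6.png

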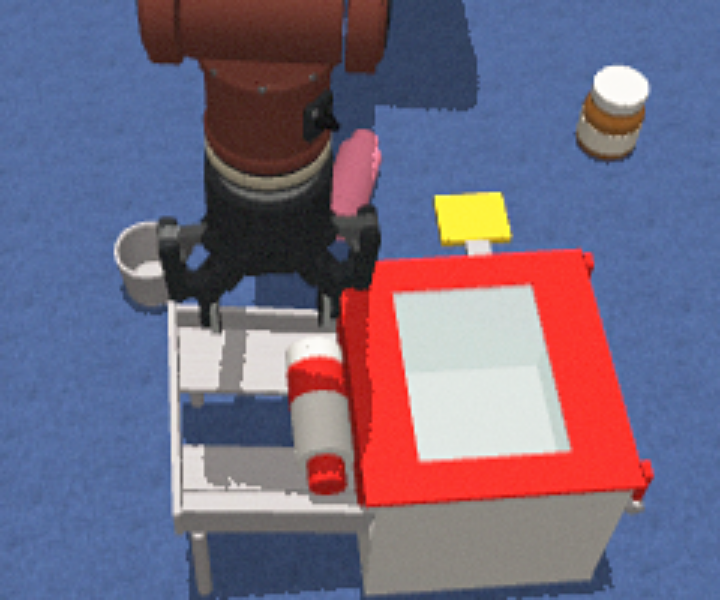

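View pics/w6.png

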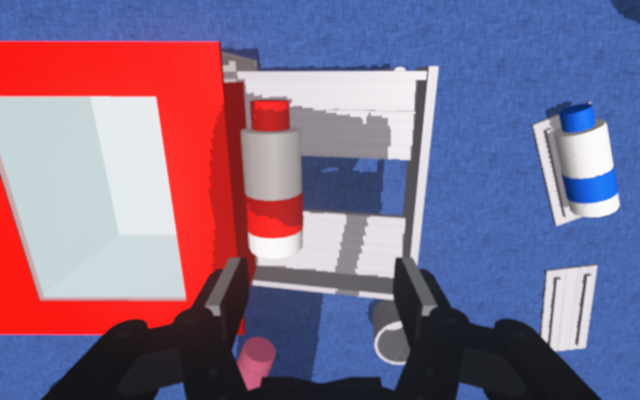

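```bash
python3 - <<'E'
from h import *
import pickle
q=pickle.load(open('bin.pkl','rb'));w=np.radians(q[2])
b=lambda x,y:[q[0]+x*np.cos(w)-y*np.sin(w),q[1]+x*np.sin(w)+y*np.cos(w)]
P=b(-185,30);A=[180,0,-90+q[2]]
goto([*P,240],A); grip(0)
move_l([*P,125],speed=150)
o=get_obs();print(o['t'],o['tcp_pos'],o['grip_width'],o['wrist_force'])
im=get_image('scene');cv2.imwrite('pics/s7.png',cv2.resize(im[130:330,230:470,::-1],None,fx=3,fy=3))
E
```

```text
18.225 [470.11251126 128.96425333 125.8927875 ] 0.09968080338471574 [ 0.43048647 -0.54937282 -0.4750104 ]
```

View pics/s7.png

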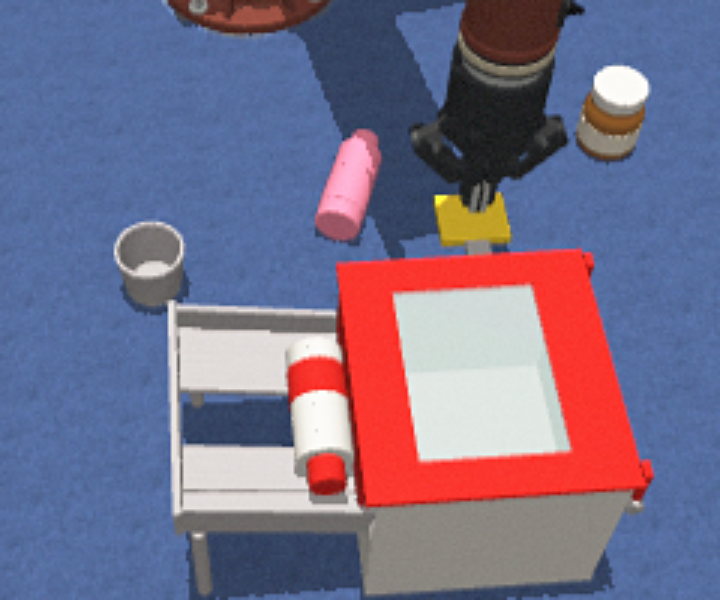

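Bottle rests against the lid (crop 320,415), closed fingers above the yellow pad (crop 478,205). Pressing.

```bash
python3 - <<'E'
from h import *
o=get_obs();p=o['tcp_pos'].copy();f0=o['wrist_force'][2]
p[0]=469.3;p[1]=128.8
move_l([p[0],p[1],84],speed=45);o=get_obs();print(o['t'],o['tcp_pos'],o['wrist_force'])
z=84
while z>70:
    z-=2;move_l([p[0],p[1],z],speed=30);o=get_obs();print(z,o['t'],o['tcp_pos'].round(1),o['wrist_force'].round(1))
    if o['wrist_force'][2]-f0>18: break
wait(0.5)
print(get_obs()['wrist_force'])
im=get_image('scene');cv2.imwrite('pics/s8.png',cv2.resize(im[130:330,230:470,::-1],None,fx=3,fy=3))
E
```

```text
19.3333 [472.09778642 128.77510298  85.7097822 ] [ 2.41130664 -1.25777997  7.40248707]
82 19.5833 [472.1 128.8  83.7] [ 1.2 -0.3  7.3]
80 19.8333 [472.  128.9  81.7] [ 1.  -0.5  7.2]
78 20.0833 [471.9 128.9  79.6] [ 0.9 -0.2  7.3]
76 20.3333 [472.2 128.9  79.1] [-3.6 -0.5 17. ]
74 20.5833 [472.3 129.   78.9] [-7.5 -1.3 26.6]
[-7.32526655 -2.09693502 27.18792164]
```

View pics/s8.png

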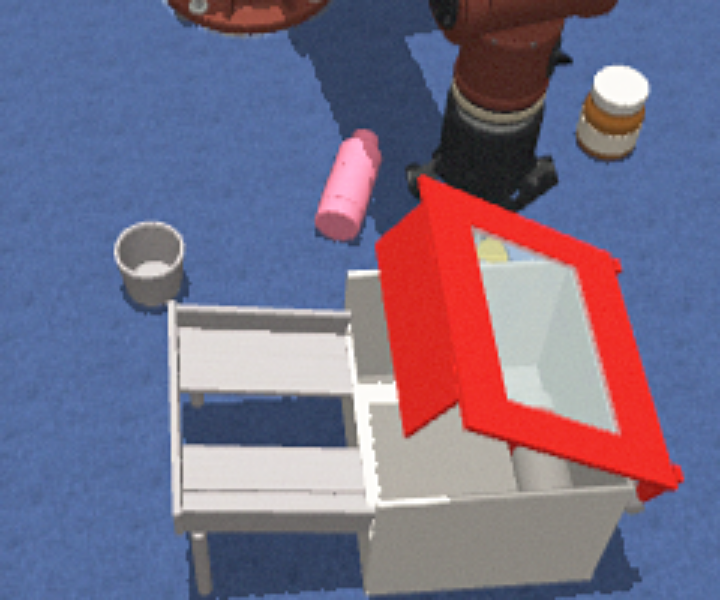

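The lid is fully raised and the bottle is on the bin floor (crop 540,465). Now easing the lever up.

```bash
python3 - <<'E'
from h import *
move_l([469.3,128.8,78],speed=20)
move_l([469.3,128.8,120],speed=25)
o=get_obs();print(o['t'],o['tcp_pos'],o['wrist_force'])
wait(0.3)
move_l([469.3,128.8,230],speed=120)
wait(0.5)
o=get_obs();print(o['t'],o['tcp_pos'],o['wrist_force'])
im=get_image('scene');cv2.imwrite('pics/s9.png',im[:,:,::-1])
cv2.imwrite('pics/s9z.png',cv2.resize(im[130:330,230:470,::-1],None,fx=3,fy=3))
im=get_image('top');cv2.imwrite('pics/t9.png',im[:,:,::-1])
a=cv2.imread('pics/top0.png');d=np.abs(a.astype(int)-im[:,:,::-1]).sum(2)
for n,(u,v) in dict(cup=(342,220),blue=(404,163),pump=(165,185)).items(): print(n,(d[v-20:v+20,u-20:u+20]>90).sum())
E
```

```text
23.3167 [469.19519969 128.77470658 119.82225291] [ 0.02111127 -0.5326015   0.77673516]
25.1833 [469.26884455 128.79160338 229.89350061] [ 0.78914381  0.0809123  -0.27519839]
cup 0
blue 0
pump 0
```

View pics/s9z.png

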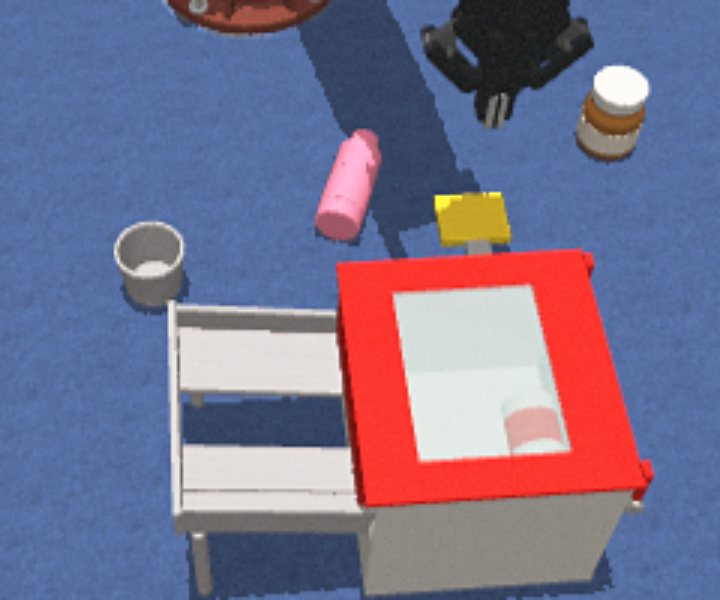

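View pics/t9.png

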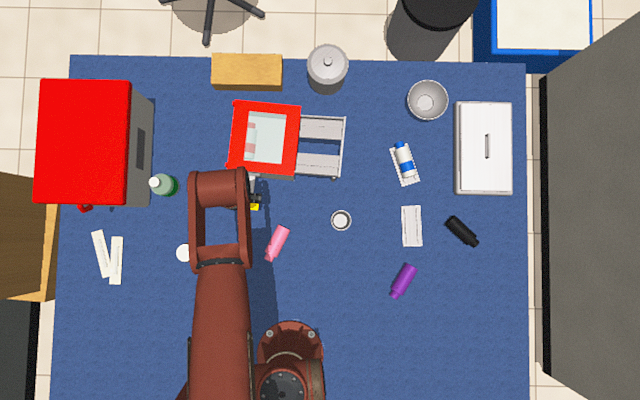

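The lid is shut, with the red band visible through its window (crop 535,425). The rest at (412,226) is empty and the bystanders haven't moved.

```bash
python3 -c "
from station import *
sign_off()"
```

```text
the job is handed in; nothing more can be done
```

The red-capped bottle is in the disposal bin with the lid shut, and the job was handed in after about 25 s of the 48 s allowed.

- **Placing:** I laid the bottle across the chute and let go about 37 mm up the slope. The pictures showed it lying against the closed lid before I touched the lever.
- **Lever:** I pressed it down to its stop. Its resistance was about 7 N on the way down, and I measured 27 N against the stop. I held it there until a picture showed the bottle inside, then eased it up at about 25 mm/s.
- **Last checks:** the lid looks shut, and the bottle shows through the lid window. The gripper is clear of everything. The top camera shows no change in the image around the blue-capped bottle, the cup or the hand-gel bottle.
- **Not measured:** I did not measure the lid's closing speed. I am relying on the slow rise, well under the 140 mm/s slam limit.

No check failed or disagreed.

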